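Dial open the locked spares cabinet

ROBOT

A 6-joint arm with a two-finger parallel gripper is mounted at the origin on the work surface. World frame = base frame: x ahead of the robot, y to its left, z up, the work surface at z = 0. Lengths are in m, angles in rad, forces in N, time in s.
With the tool pointing down it reaches from about 0.325 to 0.9 m from the base axis. Payload 6.1 kg.
Tool frame: the origin (TCP) lies midway between the tips of the shut fingers; the grasp point (between the pads) lies 19 mm behind it (r.hold_point_z is the distance from the TCP to the grasp point, in m); z points along the fingers, y is the direction in which the jaws open and shut (so a half turn about z gives the same grasp; the last joint's range is limited). The gripper opens to 87 mm and grips with 3 to 60 N. Pads are 19 mm wide; open, the fingers measure 117 mm over their backs; the gripper's body (75 mm by 190 mm) begins 51 mm behind the grasp point.
Start: joints at [-1.272, 0.22, 1.526, -0, 1.395, -0.126], TCP at [0.258, -0.569, 0.223] pointing down, gripper open.
Joint ranges: [-2.98, 2.98], [-0.91, 2.08], [0.09, 2.57], [-1.24, 4.39], [0.2, 2.65], [-2.68, 2.68]. Speed limits (rad/s): [2.57, 2.57, 3.01, 3.14, 3.14, 3.14].

INTERFACE

Orientations are given as a rotation vector (axis times angle).
In Python, from workcell import r, vision gives the robot as it stands. Calls block until the motion is done:
- r.move_to(position, orientation): joint-space move of the TCP to a pose.
- r.servo_line(position, ori=None, vel=0.15): straight line of the TCP; ori=None keeps the orientation; vel is the mean speed in m/s.
- r.goto_joints(angles): joint-space move.
- r.set_gripper(opening, strength=None): finger opening in m; strength is the grip in N (None keeps the last); returns when the fingers have stopped.
- r.wait(seconds).
- r.inverse_kinematics(position, orientation): joint angles nearest the present ones, or None.
- vision.snapshot(name): name is "scene" or "top" or "wrist"; returns the picture (400x640x3 uint8, blue, green, red); there is no depth.
- vision.get_calibration(name): a dict with "mtx" (3x3 intrinsics, pixels), "R" (3x3) and "t" (3): a world point X has camera coordinates R X + t. Camera axes: x right, y down, z forward; pixel columns grow to the right and rows downward; lengths in m; the calibration is good to about 2 mm. A picture is of the moment at which its call begins: read the wrist's pose just before it. get_calibration takes no time and is no camera call; for the wrist camera it gives the pose at the moment of the call.
A pose or a line that the arm cannot do raises r.Unreachable and nothing moves.
- r.close_job(): hands the job in, once; it reports no verdict.
Readings, each from a call of its own:
- r.current_time(): time.
- r.current_joint_positions(): joint angles.
- r.current_joint_vel(): joint speeds.
- r.current_joint_efforts(): joint torques, N m.
- r.current_tool_pos(): TCP position.
- r.current_orientation(): TCP orientation.
- r.current_contact_force(): force on the tool from outside, world axes, zero at the start.
- r.current_moment(): the same for the moment, N m.
- r.current_grip_width(): finger opening in m.
Only numpy, scipy, OpenCV 4.12 (cv2) and the standard library are available. Lean on these libraries where they do the work, as an engineer would, in place of code of your own. Each camera call takes 0.05 s, during which the arm holds its last target.

TASK

Open the locked spares cabinet: turn its dial left to 32 (green mark) and pause, right to 4 (yellow mark) and pause, without pushing the dial in; then come back left to around 34 (blue mark), pressing lightly and feeling for the worn gate, which lies up to two numbers to either side of 34, and push the dial fully in there. Then pull the drawer out at least 5 cm and let go, leaving the dial in. Never force the dial down with more than about 15 N where it is not over the gate, nor twist it hard against the gate, and leave the other things on the bench and on the cabinet where they are.

Things in the scene. Friction and masses are not known exactly. Their poses are not given: they have to be found in the camera images.
- cabinet: grey steel spares cabinet fixed to the bench, 200 deep (x) x 240 wide (y) x 130 mm high. Origin: centre of its underside; z up, its blue drawer front faces its own -x. The dial's upright axis stands on the top, 25 mm from the centre towards the front (x = -25 mm, y = 0 in the cabinet's frame).
- scale (a point): centre of the fixed black scale on the cabinet's top, on the dial's axis, 132 mm up; radius 57 mm, 36 ticks 10 degrees apart, no numerals. Number 0 is the wide red tick on the far side (the cabinet's +x); numbers count clockwise seen from above; 4 is wide yellow, 32 wide green, 34 wide blue. Axes as the cabinet's.
- dial_grip (a point): centre of the dial's black grip bar, on the dial's axis, 32 mm over the cabinet's top when out. Bar 48 long, 16 wide (pinch this way), 28 mm tall; it stands on a steel disc of radius 36, 7 mm thick, that turns with it; the disc's top lies 14 mm below this point, the bar's top 14 mm above it. x axis: along the bar to its red pointer end.
- dial (a joint): dial angle in rad: 0 with the red pointer at number 0 (bar along the cabinet's x), positive = turned left (counter-clockwise from above), 0.1745 per number: 32 is +0.698, 34 is +0.349, 4 is -0.698. Stops at +-1.3. Stays where it is left (0.06 N m of friction).
- dial_press (a joint): how far the dial is pushed in, m: 0 out, 0.009 fully in; about 4 N moves it, it stays where left. Away from the gate its pin (45 mm from the axis) meets a sprung plate after 0.7 mm, which gives 1 mm per 3.5 N more and may get no more than 20 N from the pin, down or sideways. Over the gate only the 4 N resists. At least 0.0075 frees the drawer.
- gate_side (a point): point on the scale's edge, 57 mm from the axis, at number 34. The gate's true angle is unknown, within 0.31 rad of 34; it accepts 0.035 rad either side. Turning the lightly pressed dial over it lets the plate spring up round the pin: the push-back falls to 4 N or less, and the dial turns no further than that play.
- drawer_grip (a point): centre of the black fin grip in the middle of the blue drawer front. The fin is 16 wide across the cabinet's y (pinch this way, from above), 32 tall and sticks out 40 mm from the front; the point is 22 mm out from the front, 25 mm below the cabinet's top.
- drawer (a joint): how far the drawer is pulled out along the cabinet's -x, m: 0 shut, 0.09 at its stop; 2 N of friction. Locked until the dial is fully in.
- lantern: bystander, leave alone: finished green lantern, 136 mm wide, 207 mm tall; origin at the centre of its underside
- lantern_base: bystander, leave alone: green lantern base without globe, 136 mm wide, 111 mm tall; origin at the centre of its underside
- screwdriver: bystander, leave alone: yellow-handled screwdriver lying on the table beside the cabinet, 170 mm long; origin at its middle
- meter: bystander, leave alone: orange hand meter lying flat, 130 x 70 x 32 mm; origin at the centre of its underside
- tube_lamp: bystander, leave alone: white lamp with a clear cover, 70 x 190 x 48 mm; origin at the centre of its underside
- circuit: bystander, leave alone: small green circuit board, 70 x 50 mm, up to 19 mm tall; origin at the centre of its underside
- spool: bystander, leave alone: white and copper wire spool standing on the cabinet's top, 44 mm wide, 28 mm tall; origin at the centre of its underside
- screw_jar: bystander, leave alone: small glass jar with red cap standing on the cabinet's top, 44 mm wide, 45 mm tall; origin at the centre of its underside

How it is judged:
On the way, in this order (a step that is already met when the one before it is completed fails the run):
1. dial turned left to 32, within half a number, for a moment, not pushed in (value of joint dial between 0.611 and 0.785 rad and value of joint dial_press below 0.005 m), for 0.2 s.
2. then right to 4, within half a number, for a moment, not pushed in (value of joint dial between -0.785 and -0.611 rad and value of joint dial_press below 0.005 m), for 0.2 s.
3. then left to the gate near 34 and pushed fully in (at least 7.5 of 9 mm) (value of joint dial between 0 and 0.7 rad and value of joint dial_press above 0.0075 m), for 0.2 s.
At the end, for the whole second after the job is handed in: the dial is in its gate near 34 and pushed in at least 7.5 mm, the drawer stands still, at least 50 mm out, and is let go (all of step 3 and value of joint drawer above 0.05 m and velocity of joint drawer between -0.01 and 0.01 m/s); the robot touches nothing.
It fails at once if the lock's pin is loaded with more than 20 N (dial forced down away from the gate, or twisted hard in it) (contact force between pin and anything else above 20 N).
It fails at once if a bystander is moved more than 25 mm (distance of any of lantern, lantern_base, screwdriver, meter, tube_lamp, circuit, spool, screw_jar from where it was at the start of the episode above 0.025 m).
It also fails if it takes over 72 s, if anything falls off the work surface, if the arm or the gripper's body presses on something with over 40 N, if the wrist force passes 120 N, or if a joint passes its speed limit or range.

## Working session

There is one attempt and no reset: what is moved stays moved. The work goes in short steps, each a Python script; the robot and the scene stay as the last script left them, time stands still between calls to the robot, and variables do not carry over. Pictures are saved under pics/ and viewed, and the job is handed in when it is done.

```bash
ls; mkdir -p pics
python3 - <<'E'
from workcell import r, vision
import cv2
print(r.current_time())
for n in ("scene","top","wrist"):
    im=vision.snapshot(n); cv2.imwrite(f"pics/{n}0.png",im)
    c=vision.get_calibration(n); print(n,c["mtx"].round(1).tolist(),(-c["R"].T@c["t"]).round(3),c["R"].round(3).tolist())
E
```

```text
pics
0.0
scene [[463.3, 0.0, 322.2], [0.0, 463.3, 192.9], [0.0, 0.0, 1.0]] [1.192 0.576 1.278] [[-0.676, 0.737, -0.009], [0.607, 0.549, -0.575], [-0.419, -0.394, -0.818]]
top [[412.8, 0.0, 316.4], [0.0, 412.8, 193.9], [0.0, 0.0, 1.0]] [0.411 0.018 1.414] [[0.009, -1.0, 0.015], [-0.99, -0.011, -0.139], [0.139, -0.013, -0.99]]
wrist [[331.9, 0.0, 325.5], [0.0, 331.9, 198.4], [0.0, 0.0, 1.0]] [ 0.331 -0.538  0.384] [[0.412, -0.911, -0.001], [-0.871, -0.395, 0.292], [-0.267, -0.119, -0.956]]
```

View pics/scene0.png

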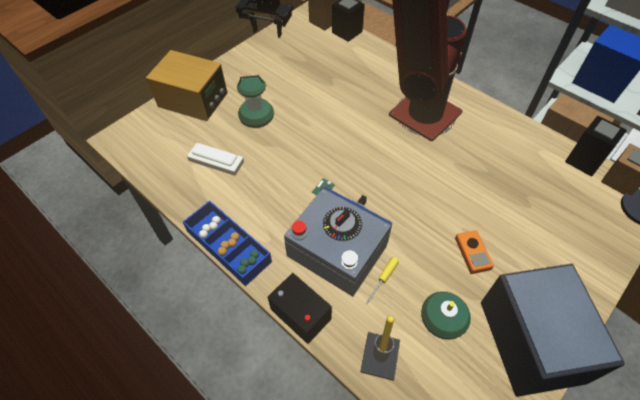

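View pics/top0.png

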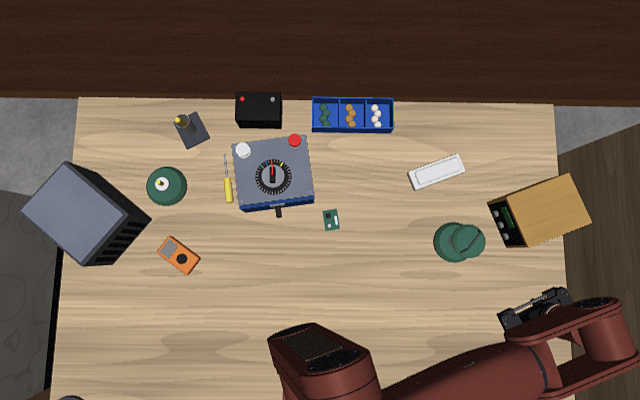

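View pics/wrist0.png

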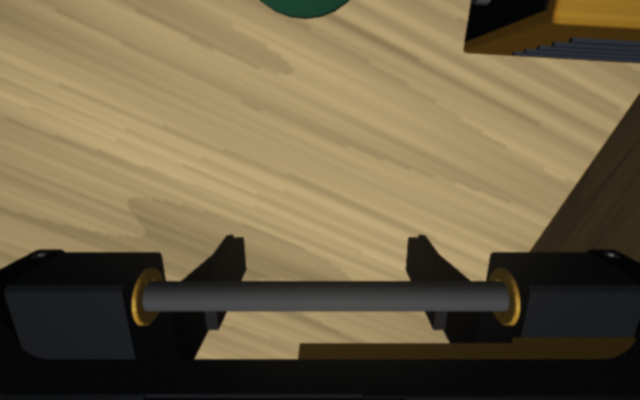

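The top view shows the cabinet around (272,172), the dial centre at (273,176), the fin at (279,211), the spool at (243,149) and the jar at (295,140). The wrist camera sees only the lantern's edge. Next I'll do a rough ray cast and move the wrist camera over the dial.

```bash
cat > h.py <<'E'
from workcell import r, vision
import cv2, numpy as np
from scipy.spatial.transform import Rotation as Rot
def ray(c,uv):
    d=np.linalg.inv(c["mtx"])@np.array([uv[0],uv[1],1.]); R=np.array(c["R"])
    return -R.T@np.array(c["t"]), R.T@d
def onplane(c,uv,z):
    o,d=ray(c,uv); return o+d*(z-o[2])/d[2]
def tri(obs):
    A=np.zeros((3,3));b=np.zeros(3);L=[]
    for c,uv in obs:
        o,d=ray(c,uv); d=d/np.linalg.norm(d); P=np.eye(3)-np.outer(d,d); A+=P;b+=P@o;L.append((o,P))
    X=np.linalg.solve(A,b); return X,[np.linalg.norm(P@(X-o)) for o,P in L]
def down(yaw): # tool z down, tool x at world angle yaw
    x=np.array([np.cos(yaw),np.sin(yaw),0]);z=np.array([0,0,-1.]);return Rot.from_matrix(np.c_[x,np.cross(z,x),z])
E
python3 - <<'E'
from h import *
t=vision.get_calibration("top");s=vision.get_calibration("scene")
print("dial",onplane(t,(273,176),.135),tri([(t,(273,176)),(s,(343,222))]))
print("fin",onplane(t,(279,211),.12))
print("corners",[onplane(t,p,.13).round(3) for p in [(233,144),(308,136),(314,203),(238,212)]])
o=Rot.from_rotvec(r.current_orientation()).as_matrix();print(o.round(3))
c=vision.get_calibration("wrist"); print("cam in tool",o.T@(-c["R"].T@c["t"]-r.current_tool_pos()), (c["R"]@o).round(3))
E
```

```text
dial [0.64667724 0.13796611 0.135     ] (array([0.64498344, 0.13920284, 0.13816444]), [np.float64(0.001892463125897475), np.float64(0.0018924631258974962)])
fin [0.53793457 0.11789264 0.12      ]
corners [array([0.75 , 0.268, 0.13 ]), array([0.779, 0.03 , 0.13 ]), array([0.563, 0.008, 0.13 ]), array([0.532, 0.245, 0.13 ])]
[[ 0.911  0.412 -0.   ]
 [ 0.412 -0.911  0.001]
 [ 0.    -0.002 -1.   ]]
cam in tool [ 0.07947021  0.0016479  -0.16203075] [[ 0.     1.    -0.   ]
 [-0.956  0.    -0.293]
 [-0.293  0.     0.956]]
```

Run:
```python
from h import *
yaw=0.12; d=np.array([.646,.139]); ux=np.array([np.cos(yaw),np.sin(yaw)]); uy=np.array([-ux[1],ux[0]])
R0=Rot.from_rotvec(r.current_orientation())
r.servo_line([.258,-.569,.40],vel=.3)
for i,(a,b,z) in enumerate([(-.05,.06,.30),(-.05,-.06,.30)]):
    p=d+a*ux+b*uy
    for y in (yaw,yaw+np.pi):
        q=r.inverse_kinematics([*p,z],down(y).as_rotvec()); print(y,q)
    r.move_to([*p,z],down(yaw).as_rotvec()); r.wait(.2)
    c=vision.get_calibration("wrist"); im=vision.snapshot("wrist"); cv2.imwrite(f"pics/w{i}.png",im); np.savez(f"w{i}.npz",**c)
print(r.current_time(), r.current_joint_positions(), r.current_contact_force())
```

```text
0.12 [ 1.88773689e-01  1.70062966e-01  1.44043999e+00 -8.88178420e-16
  1.53108970e+00  1.63957002e+00]
3.2615926535897932 [ 0.18877369  0.17006297  1.44043999  0.          1.5310897  -1.50202264]
0.12 [-8.54434267e-03  1.41279318e-01  1.47259350e+00 -8.88178420e-16
  1.52771983e+00  1.44225198e+00]
3.2615926535897932 [-8.54434267e-03  1.41279318e-01  1.47259350e+00 -4.44089210e-16
  1.52771983e+00 -1.69934067e+00]
4.8833 [-6.69390930e-03  1.41316856e-01  1.47249419e+00  1.88518350e-04
  1.52770479e+00  1.44238913e+00] [ 0.64589279 -0.18736316 -0.16095157]
```

View pics/w0.png

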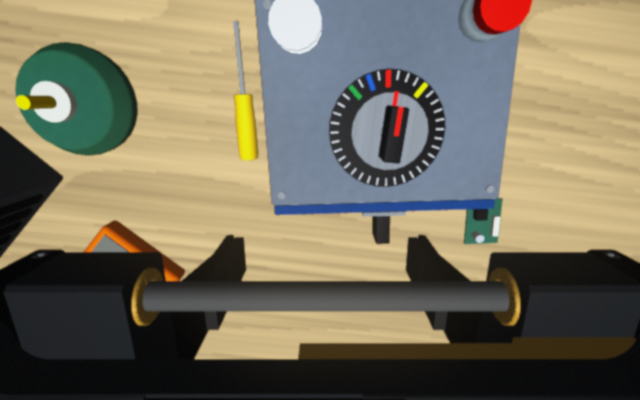

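View pics/w1.png

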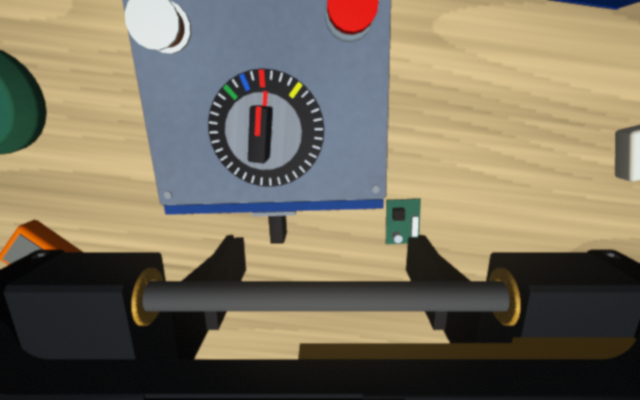

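The views show the scale ring (centre ≈(388,127) in w0, ≈(267,127) in w1), with the red, blue, green and yellow ticks on its far side. The bar's pointer sits a little right of 0. The fin is at ≈(381,229) and (277,229). The circuit board stands close beside the fin on its right.

```bash
cat > meas.py <<'E'
from h import *
def blob(m,ctr=None,rad=None,amin=8):
    n,l,s,ce=cv2.connectedComponentsWithStats(m.astype(np.uint8))
    out=[(s[i,4],ce[i]) for i in range(1,n) if s[i,4]>=amin and (ctr is None or np.hypot(*(ce[i]-ctr))<rad)]
    return sorted(out,key=lambda x:-x[0])
E
cat > m1.py <<'E'
from meas import *
C=[dict(np.load(f"w{i}.npz")) for i in (0,1)]; I=[cv2.imread(f"pics/w{i}.png") for i in (0,1)]
ctr=[np.array([388,127.]),np.array([267,127.])]
res=[]
for im,c,k in zip(I,C,ctr):
    hsv=cv2.cvtColor(im,cv2.COLOR_BGR2HSV); H,S,V=[hsv[...,i].astype(int) for i in range(3)]
    col=(S>130)&(V>60)
    yy,xx=np.mgrid[:400,:640]; rr=np.hypot(xx-k[0],yy-k[1]); 
    # ring: outer edge: everything in r<75 unlike the cabinet grey-blue
    dark=(V<70)&(rr<70)
    cn,_=cv2.findContours(cv2.morphologyEx(dark.astype(np.uint8),cv2.MORPH_CLOSE,np.ones((7,7))),cv2.RETR_EXTERNAL,cv2.CHAIN_APPROX_NONE)
    e=cv2.fitEllipse(cv2.convexHull(max(cn,key=cv2.contourArea)))
    ring=(rr>42)&(rr<64)
    d={"ring":np.array(e[0])}
    for n,m in dict(red=(H<8)|(H>172),yellow=(H>24)&(H<34),green=(H>40)&(H<85),blue=(H>100)&(H<125)&(S>160)).items():
        b=blob(m&col&ring,amin=5); d[n]=b[0][1]; print(n,[(int(x[0]),x[1].round(1)) for x in b[:2]])
    b=blob(((H<8)|(H>172))&col&(rr<43)); print("ptr",[(int(x[0]),x[1].round(1)) for x in b]); 
    print(e); res.append(d)
for n in res[0]:
    X,er=tri([(C[0],res[0][n]),(C[1],res[1][n])]); P=[onplane(c,d[n],.132).round(4) for c,d in zip(C,res)]
    print(n,X.round(4),np.round(er,4),P)
ce=np.mean([onplane(c,d["ring"],.132) for c,d in zip(C,res)],0)
for n,num in dict(red=0,yellow=4,green=-4,blue=-2).items():
    v=np.mean([onplane(c,d[n],.132) for c,d in zip(C,res)],0)-ce; print(n,np.hypot(*v[:2]),np.arctan2(v[1],v[0])+num*.17453)
E
python3 m1.py
```

```text
red [(115, array([388. ,  77.1]))]
yellow [(121, array([420.8,  89.1]))]
green [(86, array([354.2,  91. ]))]
blue [(93, array([369.9,  81.3]))]
ptr [(288, array([397.3, 115.2])), (20, array([387.8,  86. ]))]
((386.877685546875, 127.1002197265625), (111.723876953125, 118.47196960449219), 37.12460708618164)
red [(119, array([261.4,  77.2]))]
yellow [(93, array([296.2,  88.2]))]
green [(102, array([230.2,  91.9]))]
blue [(106, array([244.2,  81.8]))]
ptr [(286, array([259.3, 115.1])), (19, array([262. ,  85.9]))]
((265.5978088378906, 126.95632934570312), (112.06301879882812, 118.31734466552734), 144.11048889160156)
ring [0.6482 0.1369 0.1326] [0. 0.] [array([0.6482, 0.1368, 0.132 ]), array([0.6482, 0.137 , 0.132 ])]
red [0.6934 0.1439 0.1331] [0.0001 0.0001] [array([0.6936, 0.1437, 0.132 ]), array([0.6934, 0.144 , 0.132 ])]
yellow [0.6872 0.1108 0.1309] [0.0004 0.0004] [array([0.6868, 0.1111, 0.132 ]), array([0.6875, 0.1108, 0.132 ])]
green [0.6771 0.1731 0.1302] [0.0005 0.0005] [array([0.6776, 0.1733, 0.132 ]), array([0.6766, 0.1726, 0.132 ])]
blue [0.6877 0.1599 0.1321] [0.0003 0.0003] [array([0.688 , 0.1599, 0.132 ]), array([0.6873, 0.1598, 0.132 ])]
red 0.045809103088711986 0.15228527830803398
yellow 0.04681206862496194 0.11028409153911511
green 0.04620210690819875 0.19658687358082194
blue 0.04564789414836097 0.17762159317642928
```

Run:
```python
import cv2,numpy as np
a=cv2.imread("pics/w0.png")[60:250,320:520];b=cv2.imread("pics/w1.png")[60:250,190:390]
cv2.imwrite("pics/crop01.png",cv2.resize(np.hstack([a,b]),None,fx=2,fy=2,interpolation=cv2.INTER_CUBIC))
```

```text
(no output)
```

View pics/crop01.png

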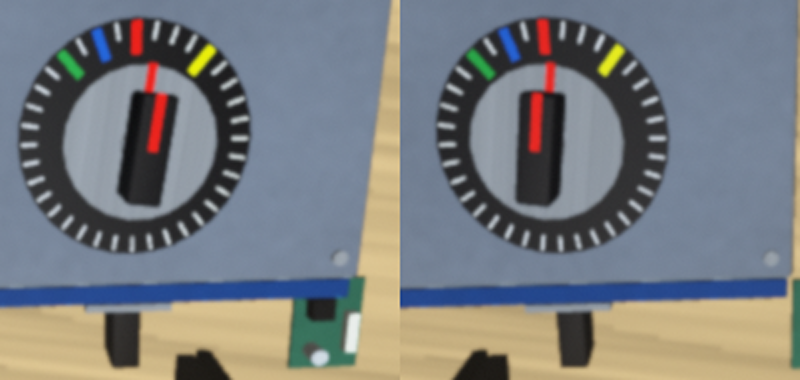

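```bash
cat >> m1.py <<'E'
print("---ticks")
from scipy.optimize import least_squares
for im,c,k in zip(I,C,ctr):
    hsv=cv2.cvtColor(im,cv2.COLOR_BGR2HSV); H,S,V=[hsv[...,i].astype(int) for i in range(3)]
    yy,xx=np.mgrid[:400,:640]
    pts=np.array([onplane(c,(x,y),.132)[:2] for x,y in np.c_[xx.ravel(),yy.ravel()]]).reshape(400,640,2)
    rr=np.hypot(*(np.moveaxis(pts,2,0)-np.array([.647,.137])[:,None,None]))
    b=blob((V>110)&(rr>.0405)&(rr<.055),amin=6)
    P=np.array([onplane(c,x[1],.132)[:2] for x in b if x[0]<160])
    f=least_squares(lambda p:np.hypot(P[:,0]-p[0],P[:,1]-p[1])-p[2],[.647,.137,.048],loss="soft_l1",f_scale=.0005)
    a=np.arctan2(P[:,1]-f.x[1],P[:,0]-f.x[0]); off=np.angle(np.exp(36j*a).mean())/36
    print(len(P),f.x.round(4),"yaw mod10deg",off, off+.17453, "rms",np.sqrt(2*f.cost/len(P)))
    # front edge top (blue strip upper edge) line
    Bm=(H>105)&(H<125)&(S>140)&(V>50)&(yy>180)&(yy<220)
    cols=[(x,np.where(Bm[:,x])[0].min()) for x in range(170 if c is C[1] else 280,380 if c is C[1] else 490) if Bm[:,x].any()]
    L=np.array([onplane(c,p,.13)[:2] for p in cols]); v=cv2.fitLine(L.astype(np.float32),cv2.DIST_HUBER,0,.01,.01).ravel()
    print("edge yaw",np.arctan2(v[1],v[0]),v)
E
python3 m1.py | sed -n '/---/,$p'
```

```text
---ticks
37 [0.6458 0.1367 0.0511] yaw mod10deg -0.023597312125129426 0.15093268787487057 rms 0.0007812556411671351
edge yaw -1.4186976 [ 0.15151297 -0.9884553   0.5705705   0.12549683]
37 [0.6457 0.1368 0.0511] yaw mod10deg -0.023120662429296484 0.15140933757070352 rms 0.000757907467418979
edge yaw -1.4197598 [ 0.15046299 -0.98861563  0.5709413   0.12276697]
```

```bash
cat > m2.py <<'E'
from meas import *
C=[dict(np.load(f"w{i}.npz")) for i in (0,1)]; I=[cv2.imread(f"pics/w{i}.png") for i in (0,1)]
ctr=[np.array([388,127.]),np.array([267,127.])]
ax=np.array([.6457,.1368]);yaw=.1512
tops=[];fin=[];stripe=[]
for im,c,k in zip(I,C,ctr):
    hsv=cv2.cvtColor(im,cv2.COLOR_BGR2HSV); H,S,V=[hsv[...,i].astype(int) for i in range(3)]
    yy,xx=np.mgrid[:400,:640]; rr=np.hypot(xx-k[0],yy-k[1])
    m=((H<8)|(H>172))&(S>130)&(V>60)&(rr<43)&(yy>88)
    p=np.c_[xx[m],yy[m]]
    lo=p[p[:,1]>112]; hi=p[p[:,1]<101]
    # stripe on the bar's top: rows >=108
    tip=p[p[:,1]<=p[:,1].min()+3].mean(0)
    print("rows",p[:,1].min(),p[:,1].max())
    s=p[p[:,1]>=109]; v=cv2.minAreaRect(s.astype(np.float32)); print("stripe",v); stripe.append(s.mean(0))
    for nm,q in (("stripe z.176",s),("thin z.148",p[p[:,1]<103])):
        W=np.array([onplane(c,u,.176 if "176" in nm else .148)[:2] for u in q]); 
        l=cv2.fitLine(W.astype(np.float32),cv2.DIST_L2,0,.01,.01).ravel(); a=np.arctan2(l[1]*np.sign(l[0]),abs(l[0]))
        w=W.mean(0)-ax; print(nm,"dir-yaw",a-yaw,"radial-yaw",np.arctan2(w[1],w[0])-yaw,"r",np.hypot(*w), W.mean(0))
    tops.append(tip)
    f=(V<60)&(yy>212)&(yy<246)&(abs(xx-(381 if c is C[0] else 277))<16); ff=blob(f)[0]; fin.append(ff[1]); print("fin",ff)
    q=np.c_[xx[f],yy[f]]; print(q.min(0),q.max(0))
print("stripe tri",tri(list(zip(C,stripe))),"fin tri",tri(list(zip(C,fin))))
E
python3 m2.py
```

```text
rows 90 136
stripe ((397.9324645996094, 122.40541076660156), (6.904757499694824, 28.112228393554688), 9.462321281433105)
stripe z.176 dir-yaw -0.14447945 radial-yaw -0.1697418248790659 r 0.010226707387435491 [0.65592495 0.13661039]
thin z.148 dir-yaw -0.15490234 radial-yaw -0.14794467656079022 r 0.031723508432640525 [0.67742334 0.13690327]
fin (np.int32(368), array([380.71467391, 228.50543478]))
[373 217] [388 241]
rows 90 136
stripe ((257.3463134765625, 122.45915985107422), (6.861611366271973, 27.321691513061523), 3.5763344764709473)
stripe z.176 dir-yaw -0.1502463 radial-yaw -0.14796752756479856 r 0.010027225267033427 [0.65572717 0.13683241]
thin z.148 dir-yaw -0.13290638 radial-yaw -0.14060455360411045 r 0.03167690469701185 [0.67737513 0.13713562]
fin (np.int32(365), array([277.44657534, 228.51780822]))
[270 217] [285 241]
stripe tri (array([0.65591343, 0.13672955, 0.17658931]), [np.float64(8.433976107485992e-05), np.float64(8.433976107488162e-05)]) fin tri (array([0.53324813, 0.11958045, 0.10827885]), [np.float64(7.362018478306049e-05), np.float64(7.362018478321202e-05)])
```

Measurements:
- **Dial axis:** (0.6457, 0.1368).
- **Cabinet yaw:** 0.151, from both the ticks and the front edge.
- **Dial angle:** starts at about -0.148.
- **Heights:** triangulated bar top 0.1766 and scale 0.1326, matching the text.
- **Fin:** lies on the expected axis.

Next I'll grasp the dial.

Run:
```python
from h import *
ax=[.6457,.1368]; yaw=.1512-.148
R=down(yaw).as_rotvec()
r.move_to([*ax,.26],R); r.set_gripper(.05,30)
r.servo_line([*ax,.19],R,vel=.15); print(r.current_tool_pos(),r.current_contact_force())
im=vision.snapshot("wrist"); cv2.imwrite("pics/w2.png",im)
im=vision.snapshot("top"); cv2.imwrite("pics/t2.png",im[100:250,180:400])
print(r.current_time())
```

```text
[0.64603214 0.13684632 0.19055734] [ 1.00499856 -0.85146961  0.57389125]
6.9333
```

View pics/w2.png

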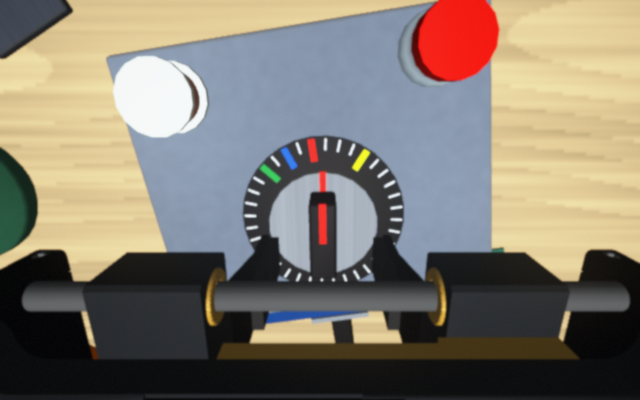

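The bar (column 322) sits midway between the fingers and lines up with the image's vertical, with the pointer between 0 and yellow. I'll descend and grip.

Run:
```python
from h import *
ax=[.6457,.1368]; R=down(.1512-.148).as_rotvec()
r.servo_line([*ax,.152],R,vel=.1); r.wait(.1); print(r.current_tool_pos(),r.current_contact_force(),r.current_moment())
r.set_gripper(0.0,40); r.wait(.2)
print(r.current_grip_width(),r.current_tool_pos(),r.current_contact_force(),r.current_moment(),r.current_time())
print(r.current_joint_positions(), r.inverse_kinematics([*ax,.152],R))
```

```text
[0.64618032 0.13683844 0.15274264] [0.10252007 0.07612934 0.94086311] [0.02063076 0.05995309 0.02536125]
0.015649990346390166 [0.64572688 0.13839922 0.1521435 ] [-0.04540141  4.98129958  0.78600626] [ 0.84120309 -0.01607985  0.04722578] 8.45
[0.09066595 0.3564088  1.4949922  0.00232538 1.28953035 1.65697448] [0.08940758 0.35643865 1.49523259 0.         1.28992142 1.65700391]
```

```bash
cat >> h.py <<'E'
def st(tag=""):
    print(tag,"t%.2f"%r.current_time(),"z%.4f"%r.current_tool_pos()[2],"xy",np.round(r.current_tool_pos()[:2],4),"F",np.round(r.current_contact_force(),1),"M",np.round(r.current_moment(),2),"q6 %.3f"%r.current_joint_positions()[5],flush=True)
E
python3 - <<'E'
from h import *
ax=[.6457,.1384]; R=down(.1512-.148).as_rotvec()
r.servo_line([*ax,.152],R,vel=.02); r.wait(.1); st("null")
q=np.array(r.inverse_kinematics([*ax,.152],R)); np.save("q0.npy",q); print(q)
q[5]-=.15; r.goto_joints(q); st("small")
E
```

```text
null t8.80 z0.1521 xy [0.6457 0.1385] F [-0.2  1.7  0.6] M [0.22 0.09 0.04] q6 1.659
[0.09183844 0.35719773 1.49426024 0.         1.29013468 1.65943477]
small t9.07 z0.1521 xy [0.6457 0.1385] F [-0.1  0.9  1.7] M [0.27 0.08 0.04] q6 1.513
```

Run:
```python
from h import *
q=np.load("q0.npy"); q0=q[5]
def dial(a): q[5]=q0-(a+.148); r.goto_joints(q)
dial(.698); r.wait(.4); st("32"); im=vision.snapshot("top"); cv2.imwrite("pics/t3.png",im[110:240,190:350].repeat(4,0).repeat(4,1))
im=vision.snapshot("wrist"); cv2.imwrite("pics/w3.png",im)
```

```text
32 t10.17 z0.1521 xy [0.6457 0.1386] F [-0.6  3.5  2.5] M [ 0.6  -0.03 -0.01] q6 0.814
```

View pics/w3.png

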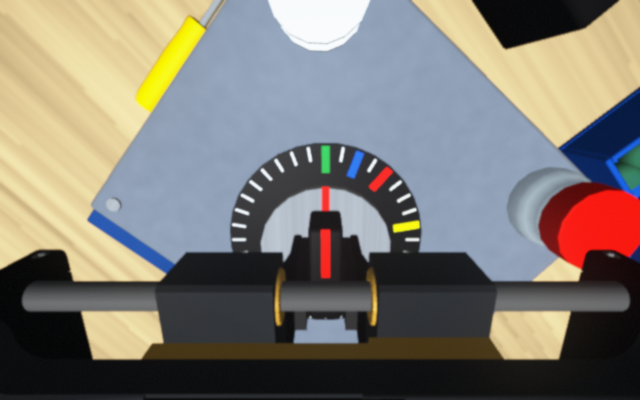

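View pics/t3.png

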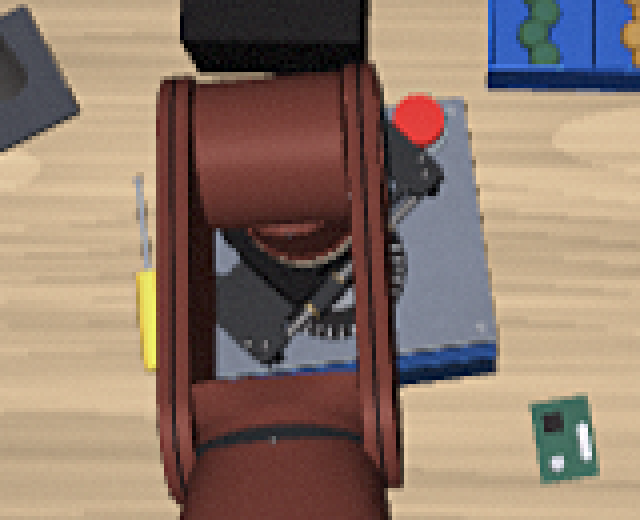

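The pointer (column 325) lines up exactly with the green tick (column 325). Next I'll turn right to 4.

Run:
```python
from h import *
q=np.load("q0.npy"); q0=q[5]
def dial(a): q[5]=q0-(a+.148); r.goto_joints(q)
dial(-.698); r.wait(.4); st("4")
im=vision.snapshot("wrist"); cv2.imwrite("pics/w4.png",im)
```

```text
4 t11.93 z0.1520 xy [0.6457 0.1384] F [-1.6  3.1  3.8] M [ 0.56  0.24 -0.06] q6 2.209
```

View pics/w4.png

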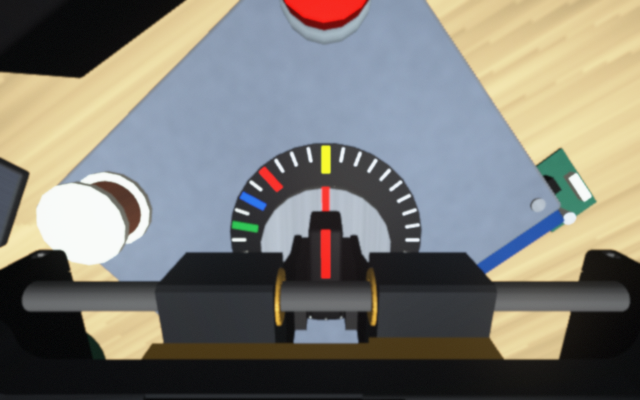

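The pointer is centred on yellow. Next I'll turn to just right of the gate window and press lightly.

Run:
```python
from h import *
q=np.load("q0.npy"); q0=q[5]
def dial(a): q[5]=q0-(a+.148); r.goto_joints(q)
dial(-.03); r.wait(.1); st("start")
R=down(.1512-.03).as_rotvec()
z=.152
while z>.1475:
    z-=.0005; r.servo_line([.6457,.1384,z],R,vel=.01); r.wait(.05); st("%.4f"%z)
    if r.current_contact_force()[2]>9.5: break
np.save("zc.npy",z)
```

```text
start t12.76 z0.1520 xy [0.6457 0.1384] F [-0.3  2.9  3. ] M [0.56 0.06 0.09] q6 1.543
0.1515 t13.06 z0.1515 xy [0.6458 0.1385] F [0.2 3.3 3. ] M [ 0.65  0.08 -0.01] q6 1.542
0.1510 t13.36 z0.1511 xy [0.6458 0.1385] F [0.4 4.1 3.5] M [ 0.69  0.17 -0.01] q6 1.542
0.1505 t13.66 z0.1507 xy [0.6458 0.1384] F [-1.4  3.6  5.6] M [ 0.67  0.27 -0.06] q6 1.541
0.1500 t13.96 z0.1503 xy [0.6458 0.1385] F [0.3 3.8 5.1] M [ 0.63  0.29 -0.02] q6 1.541
0.1495 t14.26 z0.1500 xy [0.6459 0.1384] F [-1.   4.3  6.5] M [0.73 0.34 0.02] q6 1.541
0.1490 t14.56 z0.1496 xy [0.6458 0.1385] F [-1.3  4.2  6.9] M [ 0.66  0.4  -0.03] q6 1.541
0.1485 t14.86 z0.1494 xy [0.6459 0.1384] F [-3.2  2.7  7.8] M [0.59 0.52 0.02] q6 1.541
0.1480 t15.16 z0.1490 xy [0.6459 0.1385] F [-3.2  3.3  8.6] M [ 0.65  0.64 -0.06] q6 1.541
0.1475 t15.46 z0.1487 xy [0.6459 0.1385] F [-3.3  3.5  9.2] M [0.64 0.72 0.02] q6 1.541
```

Run:
```python
from h import *
z=float(np.load("zc.npy")); 
q=np.array(r.inverse_kinematics([.6457,.1384,z],down(.1512-.03).as_rotvec())); b=q[5]; print(q)
a=-.03; log=[]
while a<.70:
    a+=.02; q[5]=b-(a+.03); r.goto_joints(q); r.wait(.06)
    F=[];M=[]
    for _ in range(4): F.append(r.current_contact_force());M.append(r.current_moment()); r.wait(.01)
    F=np.mean(F,0);M=np.mean(M,0)
    print("%.3f"%a,"Fz %.1f"%F[2],"Fxy",F[:2].round(1),"Mz %.2f"%M[2],"z%.4f"%r.current_tool_pos()[2],"q6err %.3f"%(r.current_joint_positions()[5]-q[5]),flush=True)
    log.append(F[2])
    if abs(M[2])>.25 or F[2]<max(log)-3: print("STOP");break
np.save("a.npy",a); print(r.current_time())
```

```text
[0.09183844 0.36125257 1.49786383 0.         1.28247626 1.54143477]
-0.010 Fz 9.6 Fxy [-2.7  3.3] Mz -0.08 z0.1487 q6err 0.000
0.010 Fz 9.3 Fxy [-2.  4.] Mz -0.14 z0.1487 q6err 0.000
0.030 Fz 9.1 Fxy [-2.5  3.7] Mz -0.17 z0.1487 q6err 0.000
0.050 Fz 9.7 Fxy [-2.7  3.8] Mz -0.05 z0.1487 q6err 0.000
0.070 Fz 10.0 Fxy [-2.7  3.8] Mz -0.07 z0.1487 q6err 0.000
0.090 Fz 3.7 Fxy [0.3 3.9] Mz 0.03 z0.1473 q6err 0.000
STOP
17.5083
```

The push-back dropped from 10.0 to 3.7 N at 0.09, which is the gate. I'll centre by a small step and push in.

Run:
```python
from h import *
z=float(np.load("zc.npy")); a=.09
q=np.array(r.inverse_kinematics([.6457,.1384,z],down(.1512+a).as_rotvec()))
for da in (.01,.01):
    a+=da; q[5]-=da; r.goto_joints(q); r.wait(.1); st("a%.3f"%a)
    if abs(r.current_moment()[2])>.3: a-=.02; q[5]+=.02; r.goto_joints(q); st("back"); break
R=down(.1512+a).as_rotvec()
while z>.135:
    z-=.0007; r.servo_line([.6457,.1384,z],R,vel=.01); r.wait(.03); st("%.4f"%z)
    f=r.current_contact_force()[2]
    if f>11 : break
np.save("zc.npy",z); np.save("a.npy",a)
```

```text
a0.100 t17.86 z0.1473 xy [0.6457 0.1385] F [0.7 4.5 2.7] M [ 0.76 -0.13 -0.01] q6 1.411
a0.110 t18.21 z0.1473 xy [0.6457 0.1384] F [2.5 4.3 0.7] M [ 0.83 -0.31  0.03] q6 1.401
0.1468 t18.49 z0.1468 xy [0.6457 0.1385] F [0.9 5.7 2.1] M [ 0.91 -0.24  0.02] q6 1.401
0.1461 t18.77 z0.1462 xy [0.6457 0.1385] F [1.7 4.8 2.8] M [ 0.86 -0.13 -0.04] q6 1.401
0.1454 t19.06 z0.1454 xy [0.6457 0.1385] F [0.8 4.7 2.7] M [ 0.9  -0.15 -0.02] q6 1.401
0.1447 t19.34 z0.1446 xy [0.6457 0.1385] F [0.3 4.5 2.3] M [ 0.9  -0.14 -0.02] q6 1.401
0.1440 t19.62 z0.1439 xy [0.6457 0.1384] F [1.1 5.2 3. ] M [ 0.96 -0.14 -0.02] q6 1.401
0.1433 t19.91 z0.1434 xy [0.6457 0.1385] F [-0.1  4.4  3.2] M [ 0.85 -0.06 -0.02] q6 1.401
0.1426 t20.19 z0.1434 xy [0.6458 0.1385] F [-1.6  4.5  6.5] M [ 0.87  0.26 -0.03] q6 1.401
0.1419 t20.48 z0.1433 xy [0.6458 0.1385] F [-2.4  4.8  8.6] M [ 0.84  0.58 -0.09] q6 1.401
0.1412 t20.76 z0.1433 xy [0.6458 0.1385] F [-4.1  4.5 13.2] M [0.75 0.75 0.03] q6 1.401
```

It met a hard stop after 8.8 mm. I'll unload, let go, and look.

Run:
```python
from h import *
a=float(np.load("a.npy"));R=down(.1512+a).as_rotvec()
r.servo_line([.6457,.1384,.1427],R,vel=.02); r.wait(.2); st("unl")
r.set_gripper(.04,30); st("open")
r.servo_line([.6457,.1384,.24],R,vel=.15); st("up")
Rc=down(.1512)
u=np.array([np.cos(.1512),np.sin(.1512)])
ax=np.array([.6457,.1375])
for i,(s,w) in enumerate([(-.12,.03),(-.12,-.05)]):
    p=ax+s*u+w*np.array([-u[1],u[0]]); r.servo_line([*p,.26],Rc.as_rotvec(),vel=.3); r.wait(.15)
    np.savez(f"w{5+i}.npz",**vision.get_calibration("wrist")); cv2.imwrite(f"pics/w{5+i}.png",vision.snapshot("wrist"))
st()
```

```text
unl t21.21 z0.1433 xy [0.6458 0.1384] F [-1.6  5.2  8.5] M [ 0.84  0.29 -0.06] q6 1.401
open t21.94 z0.1427 xy [0.6457 0.1384] F [-0.2  0.   0.1] M [-0.01 -0.01 -0.03] q6 1.401
up t22.74 z0.2388 xy [0.6451 0.1383] F [-0.6 -0.2  0.2] M [ 0.04  0.02 -0.  ] q6 1.401
 t24.12 z0.2598 xy [0.5346 0.0708] F [ 0.2  0.  -0.2] M [-0.01 -0.01  0.01] q6 1.404
```

View pics/w5.png

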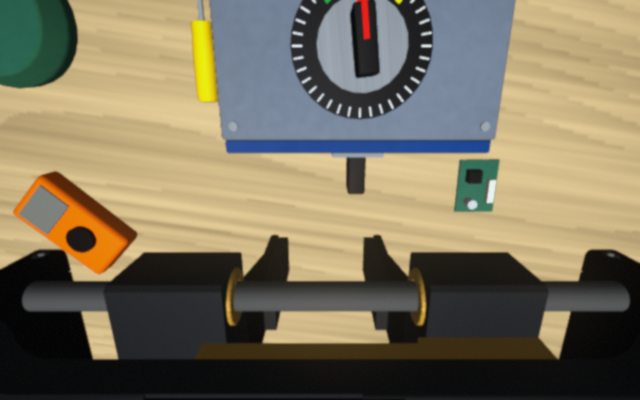

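View pics/w6.png

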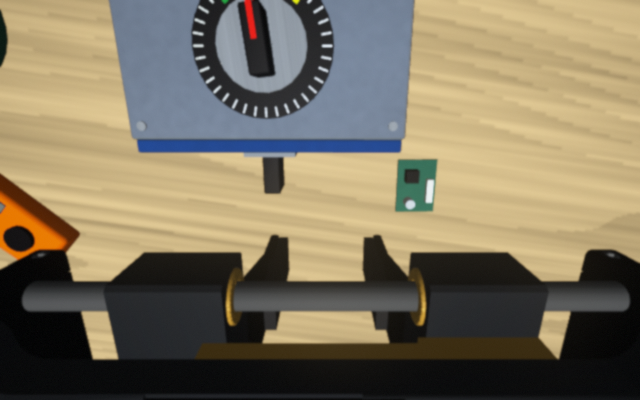

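Both views show the dial slightly left of 0. The fin is at (356,175) in w5 and (273,175) in w6. I'll triangulate the stripe's end, for press depth, and the fin.

Run:
```python
from meas import *
C=[dict(np.load(f"w{i}.npz")) for i in (5,6)]; I=[cv2.imread(f"pics/w{i}.png") for i in (5,6)]
E=[];G=[];T=[]
for im,c in zip(I,C):
    hsv=cv2.cvtColor(im,cv2.COLOR_BGR2HSV); H,S,V=[hsv[...,i].astype(int) for i in range(3)]
    yy,xx=np.mgrid[:400,:640]; x0=360 if im is I[0] else 262
    m=((H<8)|(H>172))&(S>130)&(V>60)&(yy<60)&(abs(xx-x0)<40); p=np.c_[xx[m],yy[m]]
    b=p[p[:,1]>=p[:,1].max()-3]; E.append(b.mean(0)); print(p[:,1].max(),E[-1])
    f=(V<60)&(yy>150)&(yy<205)&(abs(xx-(356 if im is I[0] else 273))<16); q=np.c_[xx[f],yy[f]]; print(q.min(0),q.max(0)); G.append(blob(f)[0][1])
    for r_ in (160,175,188): print(r_,q[q[:,1]==r_][:,0].min(),q[q[:,1]==r_][:,0].max())
print("stripe end",tri(list(zip(C,E)))[0]); X=tri(list(zip(C,G))); print("fin",X)
print("fin on .121:",[onplane(c,g,.121) for c,g in zip(C,G)])
u=np.array([np.cos(.1512),np.sin(.1512)]); d=X[0][:2]-[.6457,.1375]; print("along",d@u,"lat",d@[-u[1],u[0]])
```

```text
39 [366.38709677  37.4516129 ]
[347 159] [363 191]
160 348 363
175 347 363
188 348 362
39 [252.53571429  37.32142857]
[264 158] [282 191]
160 264 281
175 265 282
188 266 280
stripe end [0.64536135 0.13684732 0.16863532]
fin (array([0.53593534, 0.11984763, 0.10869768]), [np.float64(8.759486828560921e-05), np.float64(8.759486828565594e-05)])
fin on .121: [array([0.53864325, 0.12140494, 0.121     ]), array([0.53891999, 0.11830011, 0.121     ])]
along -0.11117123855216783 lat -0.0009177202951874507
```

The stripe's end is now at z 0.1686, against a bar top of 0.1766 before, so the dial is about 8 mm in. Next is the drawer grip.

Run:
```python
from h import *
u=np.array([np.cos(.1512),np.sin(.1512)]); R=down(.1512).as_rotvec()
p=np.array([.6457,.1380])-.100*u; print(p)
r.set_gripper(.045,30)
r.servo_line([*p,.2],R,vel=.3); r.servo_line([*p,.089],R,vel=.15); st("down")
r.set_gripper(0.,30); r.wait(.1); print(r.current_grip_width()); st("grip")
for d in (.01,.03,.05,.066):
    r.servo_line([*(p-d*u),.089],R,vel=.06); st("%.3f"%d)
    if np.hypot(*r.current_contact_force()[:2])>25: print("high");break
cv2.imwrite("pics/s7.png",vision.snapshot("scene")[150:330,240:460].repeat(3,0).repeat(3,1))
```

```text
[0.5468409  0.12293755]
down t25.85 z0.0904 xy [0.548  0.1228] F [ 0.8 -0.3  0.4] M [-0.02 -0.03 -0.02] q6 1.500
0.015722043413470378
grip t26.57 z0.0892 xy [0.5469 0.1236] F [-1.9  3.7  3. ] M [ 0.72  0.18 -0.01] q6 1.500
0.010 t26.88 z0.0892 xy [0.5365 0.122 ] F [-2.9  5.2  3.3] M [0.9  0.47 0.01] q6 1.499
0.030 t27.37 z0.0892 xy [0.5168 0.119 ] F [-2.8  4.9  4. ] M [ 0.86  0.41 -0.01] q6 1.496
0.050 t27.85 z0.0892 xy [0.4969 0.116 ] F [-2.8  5.7  4.6] M [ 0.91  0.44 -0.07] q6 1.493
0.066 t28.27 z0.0892 xy [0.4811 0.1136] F [-2.7  4.5  3.6] M [ 0.92  0.44 -0.04] q6 1.491
```

View pics/s7.png

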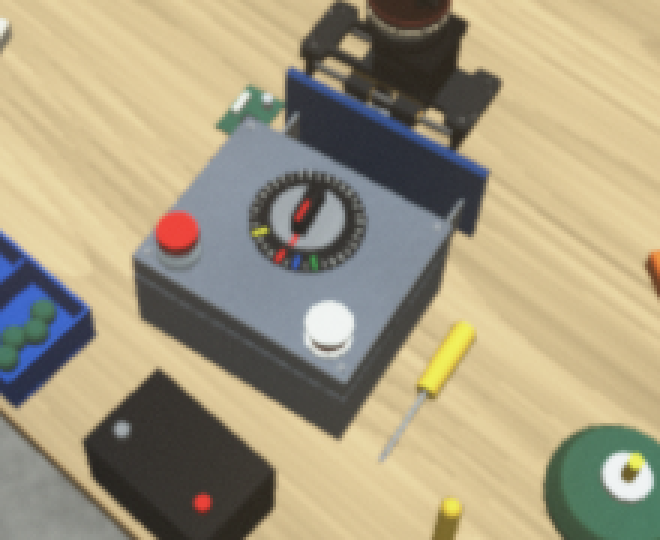

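The drawer front stands well out from the cabinet. Now I'll release and retreat.

Run:
```python
from h import *
p=np.array([.6457,.1380])-.166*np.array([np.cos(.1512),np.sin(.1512)])
r.set_gripper(.045); r.wait(.2); st("open")
r.servo_line([*p,.25],vel=.15); p2=p-.06*np.array([np.cos(.1512),np.sin(.1512)]); r.servo_line([*p2,.30],vel=.2); r.wait(.2); st("clear")
c=vision.get_calibration("wrist"); im=vision.snapshot("wrist"); cv2.imwrite("pics/w8.png",im); np.savez("w8.npz",**c)
cv2.imwrite("pics/s8.png",vision.snapshot("scene"))
```

```text
open t29.32 z0.0890 xy [0.4816 0.113 ] F [-1.5 -0.   0.3] M [0.04 0.06 0.04] q6 1.490
clear t31.28 z0.2986 xy [0.4223 0.1039] F [ 0.9  0.  -0.5] M [0.06 0.03 0.03] q6 1.479
```

View pics/w8.png

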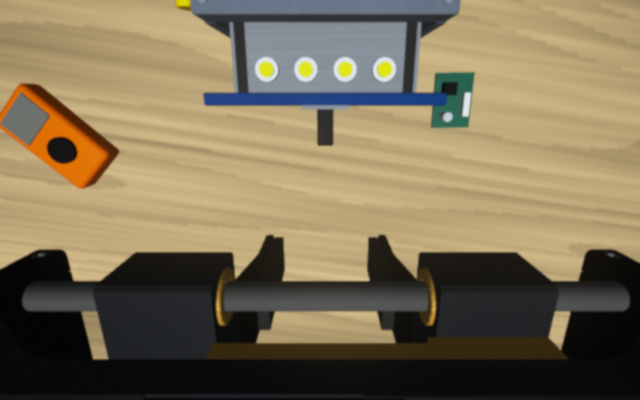

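View pics/s8.png

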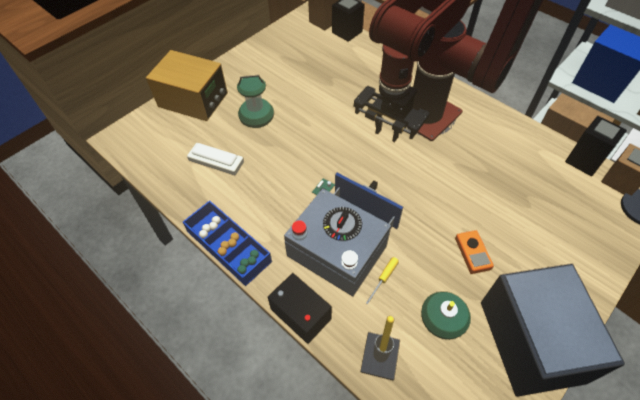

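The drawer is open with its contents showing and the gripper is clear. The front edge is at row ≈93 in w8, and the bystanders sit at the same pixels as before. I'll check the opening and hand in.

Run:
```python
from h import *
c=dict(np.load("w8.npz")); u=np.array([np.cos(.1512),np.sin(.1512)])
for z in (.125,.13): print("open by",-(onplane(c,(325,94),z)[:2]-[.6457,.1368])@u-.075)
a=cv2.imread("pics/scene0.png").astype(int);b=cv2.imread("pics/s8.png").astype(int)
d=(abs(a-b).max(2)>60).astype(np.uint8); d[:200,340:]=0
n,l,s,ce=cv2.connectedComponentsWithStats(d); print([(s[i].tolist()) for i in range(1,n) if s[i,4]>15])
print(r.current_time()); r.close_job()
```

```text
open by 0.06863229840728237
open by 0.06866002907684239
[[274, 11, 18, 27, 201], [335, 173, 5, 23, 105], [347, 200, 56, 29, 748], [332, 215, 21, 18, 102]]
31.3833
the job is handed in; nothing more can be done
```

The cabinet is open and the job is handed in at about 31 s of the 72 s allowed. Handing in reports no verdict, so the results below come from my own checks.

- **Dial sequence:** I turned the dial left to 32, then right to 4, pausing at each. The wrist camera showed the pointer centred on the green mark, then on the yellow one. No press was commanded in either move.
- **Finding the gate:** I pressed with about 9–10 N and came back left in 0.02 rad steps. At 0.09 rad the push-back fell from 10.0 to 3.7 N, which marks the gate. That is about 1.5 numbers to the right of 34, inside the stated range.
- **Pushing in:** I moved on to 0.11 rad and pushed to a hard stop 8.8 mm down. After letting go, two camera views put the dial about 8 mm in, and the drawer unlocked.
- **Drawer:** I commanded a 66 mm pull. The picture afterwards gives about 68 mm open. The gripper is clear and reads about 1 N or less.
- **Bystanders:** comparing the scene pictures, the only changes in the part I compared were the dial, the drawer, and one spot at the top edge near (283, 24), away from every bystander, which I did not identify. The compared part left out the upper right, where the arm is; no bystander stands there.

**Disagreements:**
- The gripper settled about 1.5 mm in y from the dial position I measured by camera. This left a steady 3–5 N sideways on the dial grip while turning.
- While pressing, the tool moved about 1 mm deeper than the plate's stated stiffness would give, so the grip may have slipped slightly.

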